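# Put the lids back on the washed storage pots

### The job

The four steel storage pots of the noodle kitchen are washed and ready to be put away: put each of the four steel lids on the pot it fits by size, fully seated in the mouth, setting it down rather than dropping it. Leave the pots upright where they stand, and leave the wooden drop-lid, which belongs to none of them, where it lies.

Things in the scene. Friction and masses are not known exactly. Their poses are not given: they have to be found in the camera images.
- pot_small_rim (a point): The smallest of four open, empty round stainless-steel storage pots, standing loose and upright on the table: outer diameter 82, height 60, wall 3, mouth 76 across (mm). This point is the centre of its mouth, level with the rim, 60 mm above its foot; z is up.
- lid_small_center (a point): The smallest of four loose steel lids with a black knob, lying right way up; fits the 82 mm pot. mm above its underside: plug 68 across 0-10 (enters the mouth, 4 play all round, bevelled), flange 86 across from 10 (this face rests on the rim), top rising to 17 at the middle, stem 16 across to 24, round upright-sided knob 28 across 24-48. This point: on the axis, 24 mm above the underside; z up.
- pot_medium_rim (a point): The second smallest of four open, empty round stainless-steel storage pots, standing loose and upright on the table: outer diameter 100, height 68, wall 3, mouth 94 across (mm). This point is the centre of its mouth, level with the rim, 68 mm above its foot; z is up.
- lid_medium_center (a point): The second smallest of four loose steel lids with a black knob, lying right way up; fits the 100 mm pot. mm above its underside: plug 86 across 0-10 (enters the mouth, 4 play all round, bevelled), flange 104 across from 10 (this face rests on the rim), top rising to 17 at the middle, stem 16 across to 24, round upright-sided knob 28 across 24-48. This point: on the axis, 24 mm above the underside; z up.
- pot_large_rim (a point): The second largest of four open, empty round stainless-steel storage pots, standing loose and upright on the table: outer diameter 120, height 76, wall 3, mouth 114 across (mm). This point is the centre of its mouth, level with the rim, 76 mm above its foot; z is up.
- lid_large_center (a point): The second largest of four loose steel lids with a black knob, lying right way up; fits the 120 mm pot. mm above its underside: plug 106 across 0-10 (enters the mouth, 4 play all round, bevelled), flange 124 across from 10 (this face rests on the rim), top rising to 17 at the middle, stem 16 across to 24, round upright-sided knob 28 across 24-48. This point: on the axis, 24 mm above the underside; z up.
- pot_xlarge_rim (a point): The largest of four open, empty round stainless-steel storage pots, standing loose and upright on the table: outer diameter 140, height 84, wall 3, mouth 134 across (mm). This point is the centre of its mouth, level with the rim, 84 mm above its foot; z is up.
- lid_xlarge_center (a point): The largest of four loose steel lids with a black knob, lying right way up; fits the 140 mm pot. mm above its underside: plug 126 across 0-10 (enters the mouth, 4 play all round, bevelled), flange 144 across from 10 (this face rests on the rim), top rising to 17 at the middle, stem 16 across to 24, round upright-sided knob 28 across 24-48. This point: on the axis, 24 mm above the underside; z up.
- drop_lid_center (a point): A loose wooden drop-lid lying on the table, which belongs to none of the pots: a plain wooden disc 110 across and 12 thick with an upright wooden grip bar across it, 80 long, 16 wide, its top 42 mm above the table. This point is on its axis, 21 mm above the underside; x runs along the bar.
Not all that is in view belongs to the job. Leave any blue look-alike of the part that bears lid_small_center alone.

How it is judged:
By the outcome, as a careful person would: the job done as asked, in the order asked, and still so for the second after the job is handed in, with the robot touching nothing.
It also fails if it takes over 122 s, if anything falls off the work surface, if the arm or the gripper's body presses on something with over 40 N, if the wrist force passes 120 N, or if a joint passes its speed limit or range.

### The arm

A 6-joint arm with a two-finger parallel gripper is mounted at the origin on the work surface. World frame = base frame: x ahead of the robot, y to its left, z up, the work surface at z = 0. Lengths are in mm, angles in rad, forces in N, time in s.
With the tool pointing down it reaches from about 350 to 875 mm from the base axis. Payload 4.2 kg.
Tool frame: the origin (TCP) lies on the mounting face of the last link; the fingertips stand 173 mm ahead of it and the grasp point (between the pads) lies 155 mm ahead of it; z points along the fingers, y is the direction in which the jaws open and shut (so a half turn about z gives the same grasp; the last joint's range is limited). The gripper opens to 85 mm and grips with 20 to 120 N. Pads are 22 mm wide; open, the fingers measure 114 mm over their backs; the gripper's body (76 mm by 85 mm) begins 54 mm behind the grasp point. The pads swing forward as they close: fully open they stand 13 mm farther back than shut.
Start: joints at [-0.966, 0.385, 0.008, 0, -1.194, -0.259], TCP at [211.858, -587.976, 404.712] pointing down, gripper open.
Joint ranges: [-3.14, 3.14], [-1.21, 2.06], [-1.07, 1.41], [-3.16, 2.05], [-2.99, -0.16], [-3.1, 3.1]. Speed limits (rad/s): [2.79, 2.79, 3.14, 3.14, 3.14, 3.14].

### API

Orientations are given as a unit quaternion [x, y, z, w].
In Python, from bench import arm gives the robot as it stands.
- The arm moves only by the shell command python3 -m jog 'ROWS' [OPENING]. ROWS is JSON, a list that holds one entry, the list of rows, each a list of 4 numbers: the shift along the tool's x, y, z in mm, then the turn about the tool's z in degrees. In form: [[[x, y, z, spin], ...]]. A call has exactly 5 rows; each row is the pose to reach, as a shift and turn from the pose measured when the call began, along the tool's axes at that moment; what a row does not reach only later rows make up. A row lasts 1/8 s, in which the tool goes at most 62.5 mm and 10.7 degrees, less where a joint would pass 70% of its speed; a pose out of reach is approached as far as the arm can. A call with a gripper value outside its range is refused whole. OPENING is the finger opening in mm, from 0 to 85.4, set as the call begins (- or left out, the last holds). The fingers move at their own pace and stop on an object; the grip force is fixed at half the most. Time passes only in rows, so rows that repeat a pose let the fingers close, or fill a call up. It gives the time, the measured TCP pose, the force and the opening at its end, in the units of the state.
- arm.read_state(): the state, without advancing time (a new reading comes with each control period).
- arm.get_image(name): name is "scene" or "top" or "wrist"; returns (picture, depth): 384x512x3 uint8, blue, green, red; 384x512 float32, mm along the optical axis (not along the pixel's ray), 0 where there is no reading.
- arm.camera_params(name): a dict with "mtx" (3x3 intrinsics, pixels), "R" (3x3) and "t" (3): a world point X has camera coordinates R X + t. Camera axes: x right, y down, z forward; pixel columns grow to the right and rows downward; lengths in mm; the calibration is good to about 2 mm. The wrist camera is an equidistant fisheye: a pixel r from the principal point sees the ray r / f radians off the axis. A picture is of the moment at which its call begins: read the wrist's pose just before it. camera_params takes no time and is no camera call; for the wrist camera it gives the pose at the moment of the call.
- arm.job_done(): hands the job in, once; it reports no verdict.
The state is a dict: "clock": time; "joints": joint angles; "joint_vel": joint speeds; "joint_efforts": joint torques, N m; "position": TCP position; "ee_rot": TCP orientation; "contact_force": force on the tool from outside, world axes, zero at the start; "wrist_torque": the same for the moment, N m; "gripper_width": finger opening in mm.
Only numpy, scipy, OpenCV 4.12 (cv2) and the standard library are available. Lean on these libraries where they do the work, as an engineer would, in place of code of your own. Each camera call takes 0.05 s, during which the arm holds its last target.

## Working session

There is one attempt and no reset: what is moved stays moved. The work goes in short steps, Python scripts to look and compute and a shell command to move; the robot and the scene stay as the last step left them, time stands still between calls to the robot, and variables do not carry over. Pictures are saved under pics/ and viewed, and the job is handed in when it is done.

```bash
ls; mkdir -p pics; cat > h.py <<'E'
import numpy as np, cv2
from bench import arm
def cam(n): 
    p=arm.camera_params(n); return np.array(p['mtx']),np.array(p['R']),np.array(p['t'])
E
python3 - <<'E'
from h import *
for n in ['scene','top','wrist']:
    K,R,t=cam(n); im,d=arm.get_image(n)
    cv2.imwrite(f'pics/{n}0.png',im); np.savez(f'{n}0.npz',im=im,d=d,K=K,R=R,t=t); print(n,K,R,t,-R.T@t)
s=arm.read_state(); print(s)
E
```

```text
pics
scene [[396.21411509   0.         256.67383099]
 [  0.         396.21411509 191.09371135]
 [  0.           0.           1.        ]] [[-0.39965127  0.91648444  0.01830669]
 [ 0.5470806   0.25449448 -0.79745556]
 [-0.73551456 -0.30868889 -0.6030999 ]] [ 248.60216162 -258.59274514 1635.65215313] [1443.87122501  342.87806735  775.69435033]
top [[486.20436252   0.         262.5494712 ]
 [  0.         486.20436252 192.16739136]
 [  0.           0.           1.        ]] [[-0.01914312 -0.99981037 -0.0035719 ]
 [-0.99199459  0.01943924 -0.12477517]
 [ 0.12482095  0.00115472 -0.99217861]] [  -3.35053019  615.75770886 1687.46770127] [ 400.13286395  -17.26830641 1751.08866757]
wrist [[297.31863964   0.         249.6943082 ]
 [  0.         297.31863964 190.92362071]
 [  0.           0.           1.        ]] [[-0.33902889  0.94077462  0.00158744]
 [ 0.90885904  0.32709068  0.25881833]
 [ 0.24297048  0.08918965 -0.96592471]] [624.3795418  -33.59553357 378.58960064] [ 150.23021069 -610.17791674  373.39302554]
{'clock': 0.15, 'joints': array([-9.66407743e-01,  3.85387712e-01,  6.94752300e-03, -3.48749919e-04,
       -1.19398905e+00, -2.58612277e-01]), 'joint_vel': array([-0.00198591, -0.00252862,  0.00459782,  0.00168685,  0.00064732,
        0.00028516]), 'joint_efforts': array([-3.19869523e-04, -3.92678905e+01,  1.88581288e+01,  4.18865517e+00,
       -3.40225881e-03, -6.12586717e-06]), 'position': array([ 211.81975865, -587.85775343,  403.87145684]), 'ee_rot': array([-1.71964764e-01,  9.85102750e-01,  8.09408964e-04, -1.94237334e-04]), 'contact_force': array([ 0.54691087, -0.22190081,  0.65283455]), 'wrist_torque': array([-0.0337267 ,  0.00579767, -0.00179933]), 'gripper_width': 85.63597458851572}
```

View pics/scene0.png

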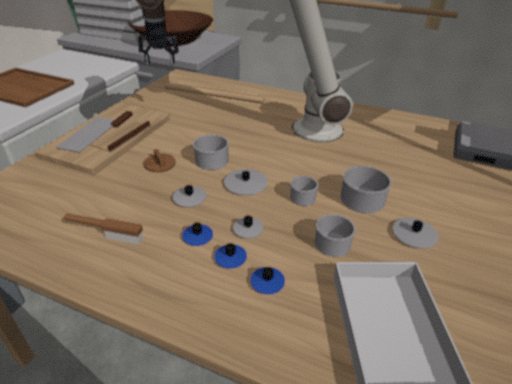

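View pics/top0.png

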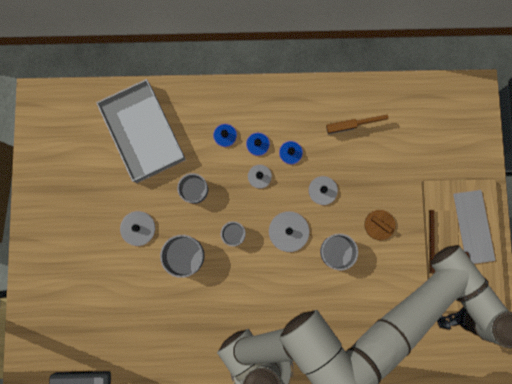

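View pics/wrist0.png

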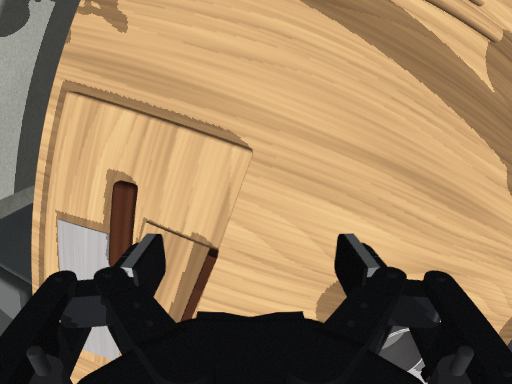

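The top view shows lids with black knobs at about (138,229), (290,232), (324,190) and (260,176), and pots at (183,256), (339,252), (193,188) and (233,234). The blue look-alikes are at (225,135), (258,144) and (291,153). The wooden drop-lid is at (381,226). Next I'll measure the steel parts with depth from both fixed cameras.

```bash
cat > meas.py <<'E'
from h import *
from scipy.optimize import least_squares
def cloud(f):
    z=np.load(f); K,R,t,d,im=z['K'],z['R'],z['t'],z['d'],z['im']
    v,u=np.mgrid[:384,:512]; X=np.stack([(u-K[0,2])/K[0,0]*d,(v-K[1,2])/K[1,1]*d,d],-1)
    P=(X-t)@R; P[d<=0]=np.nan
    return P,im
def circ(p):
    c=p.mean(0)
    r=least_squares(lambda q:np.hypot(p[:,0]-q[0],p[:,1]-q[1])-q[2],[*c,40],loss='soft_l1',f_scale=2)
    return r.x
E
python3 - <<'E'
from meas import *
np.set_printoptions(precision=1,suppress=True)
T,it=cloud('top0.npz'); S,is_=cloud('scene0.npz')
for n,P in (('T',T),('S',S)):
    q=P[(np.abs(P[...,0]-450)<350)&(np.abs(P[...,1])<300)]
    print(n,'table z',np.nanmedian(q[:,2]))
seeds=dict(L1=(229,138),L2=(232,290),L3=(190,324),L4=(176,260),P1=(256,183),P2=(252,339),P3=(188,193),P4=(234,233),D=(226,381))
for k,(v,u) in seeds.items():
    r=26
    w=T[v-r:v+r,u-r:u+r].reshape(-1,3); c0=T[v,u]
    print(k,c0,end=' ')
    for n,P in (('T',T),('S',S)):
        q=P.reshape(-1,3); q=q[np.hypot(q[:,0]-c0[0],q[:,1]-c0[1])<90]
        zs=q[:,2]
        if k[0]=='P':
            top=np.percentile(zs[zs>35],97)
            m=q[zs>top-5]; print(n,'top',top,'circ',circ(m[:,:2]),len(m),end=' ')
        else:
            near=q[np.hypot(q[:,0]-c0[0],q[:,1]-c0[1])<35]
            top=np.percentile(near[:,2],98); m=near[near[:,2]>top-5]
            f=q[(zs>5)&(np.hypot(q[:,0]-c0[0],q[:,1]-c0[1])<80)]
            print(n,'top',top,'knob',np.median(m,0),(m[:,:2].max(0)+m[:,:2].min(0))/2,np.ptp(m[:,:2],axis=0),len(m),end=' ')
    print()
E
```

```text
T table z 3.482297661026722
S table z 0.09988549183390344
L1 [493.  423.1  47.9] T top 54.57452441516707 knob [498.3 432.4  51.9] [498.1 434.6] [24.4 24.4] 22 S top 48.47824909167184 knob [503.8 436.3  46.6] [500.6 435.7] [28.7 24.9] 55 
L2 [ 472.2 -108.4   49.3] T top 51.64734481915522 knob [ 472.3 -105.2   50. ] [ 475.8 -103.3] [21.1 24.6] 27 S top 47.78969964680075 knob [ 479.5 -102.7   46.1] [ 478.7 -103.4] [26.9 25. ] 35 
L3 [ 617.3 -231.8   52.5] T top 52.564075337750936 knob [ 618.  -231.6   50.9] [ 621.3 -231.9] [21.6 21.4] 23 S top 48.02464136701399 knob [ 625.9 -228.1   45.6] [ 624.7 -229.4] [26.7 28.9] 45 
L4 [672.9  -7.3  44.7] T top 53.061097416201044 knob [678.4  -3.9  51.6] [677.   -3.9] [18.7 21.4] 21 S top 48.35846417576461 knob [683.5  -2.3  46.7] [680.2  -3.2] [25.6 26.8] 53 
P1 [396.2 272.3   6.4] T top 90.349632018424 circ [396.9 266.   69.1] 87 S top 83.62556509271859 circ [401.2 267.5  69. ] 243 
P2 [ 399.7 -283.1    6.9] T top 82.08921113444876 circ [ 401.  -273.    58.8] 67 S top 75.04625342963504 circ [ 404.8 -271.8   59.1] 153 
P3 [641.4 238.1  -5.3] T top 73.3818098033542 circ [631.6 231.8  49.1] 71 S top 68.16458878292244 circ [636.4 232.8  49.1] 211 
P4 [471.   93.6   3.6] T top 66.41291812846482 circ [470.1  91.7  40. ] 46 S top 60.33670188588649 circ [474.6  93.1  40.3] 127 
D [ 487.6 -429.5   38. ] T top 48.610600459281564 knob [ 492.2 -432.6   46.1] [ 490.7 -431.6] [49.9 54.9] 32 S top 42.37716052891734 knob [ 495.  -431.    40.5] [ 492.  -431.8] [49.8 50.9] 41
```

```bash
python3 - <<'E'
import cv2
im=cv2.imread('pics/top0.png')[100:300,90:430]; cv2.imwrite('pics/crop0.png',cv2.resize(im,(800,470),interpolation=cv2.INTER_CUBIC))
E
```

```text
(no output)
```

View pics/crop0.png

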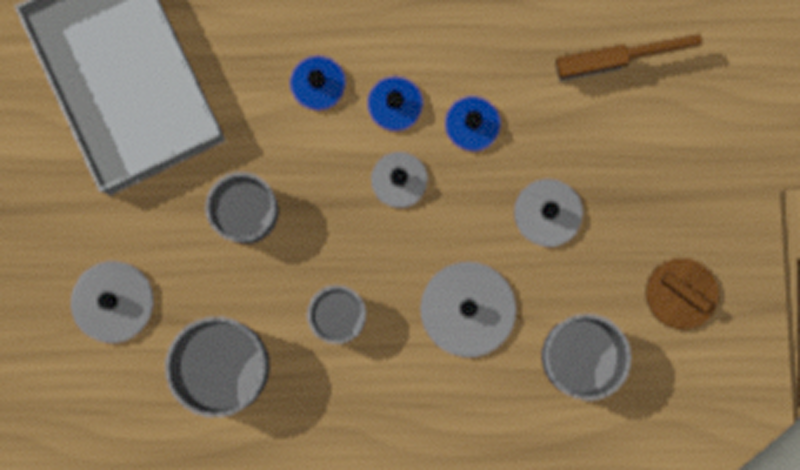

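The pots come out at radii 69, 59, 49 and 40 mm with rims 84, 75, 68 and 60 high, matching the text. That makes P1 at (183,256) xlarge, P2 at (339,252) large, P3 at (193,188) medium and P4 at (233,234) small. From their flange widths, L2 at (290,232) is xlarge, L1 at (138,229) large, L3 at (324,190) medium and L4 at (260,176) small. Things that could be mistaken for a lid are the blue ones at (225,135), (258,144) and (291,153) and the wooden one at (381,226); none of those is wanted. The two cameras differ by about 4 mm, so I'll check with the wrist camera.

```bash
python3 -m jog '[[[-55,52,0,0],[-110,104,0,0],[-160,152,0,0],[-205,195,0,0],[-213,203,0,0]]]' 60
```

```text
clock: 0.78
position: [343.9, -322.5, 404.2]
ee_rot: [-0.173, 0.985, 0.001, -0.0]
contact_force: [0.5, -0.3, 0.7]
gripper_width: 59.9
```

```bash
python3 -m jog '[[[-45,42,0,0],[-85,82,0,0],[-125,122,0,0],[-165,160,0,0],[-200,190,0,0]]]'
```

```text
clock: 1.4
position: [467.7, -73.9, 404.6]
ee_rot: [-0.173, 0.985, 0.001, 0.0]
contact_force: [-0.2, -2.0, -0.6]
gripper_width: 60.0
```

```bash
cat > wr.py <<'E'
from meas import *
from scipy.spatial.transform import Rotation as Ro
np.set_printoptions(precision=1,suppress=True)
NOM=dict(L1=(500,435),L2=(478,-103),L3=(624,-230),L4=(680,-3),P1=(401,267),P2=(405,-272),P3=(636,233),P4=(474,93))
H=dict(P1=84,P2=76,P3=68,P4=60)
PR=dict(P1=70,P2=60,P3=50,P4=41)
def wcloud(name):
    K,R,t=cam('wrist'); im,d=arm.get_image('wrist'); cv2.imwrite(f'pics/{name}.png',im)
    v,u=np.mgrid[:384,:512]; a=(u-K[0,2])/K[0,0]; b=(v-K[1,2])/K[1,1]; th=np.hypot(a,b)
    s=np.tan(np.minimum(th,1.45))/np.maximum(th,1e-9)
    P=(np.stack([a*s*d,b*s*d,d],-1)-t)@R; P[(d<=0)|(th>1.2)]=np.nan
    return P,im
def rep(P,keys=NOM):
    q=P.reshape(-1,3); q=q[np.isfinite(q[:,0])]
    for k in keys:
        c=np.array(NOM[k]); n=q[np.hypot(*(q[:,:2]-c).T)<95]
        if len(n)<50: continue
        rr=np.hypot(*(n[:,:2]-c).T)
        if k[0]=='P':
            m=n[(n[:,2]>H[k]-6)&(n[:,2]<H[k]+8)&(rr<PR[k]+12)&(rr>PR[k]-15)]
            if len(m)<30: continue
            x=circ(m[:,:2]); a=np.unwrap(np.arctan2(m[:,1]-x[1],m[:,0]-x[0]))
            sec=len(set((np.degrees(a)//20%18).astype(int)))
            print(k,'rim',x,'top',np.percentile(m[:,2],90),len(m),'sectors/18',sec)
        else:
            m=n[(n[:,2]>41)&(n[:,2]<56)&(rr<30)]
            if len(m)<15: continue
            lo=n[(n[:,2]<12)&(n[:,2]>7)]
            print(k,'knob top',np.median(m,0),(m[:,:2].max(0)+m[:,:2].min(0))/2,np.ptp(m[:,:2],axis=0),len(m))
def go(x,y,z):
    s=arm.read_state(); R=Ro.from_quat(s['ee_rot']).as_matrix()
    print('at',s['position'],'yaw tool x',np.degrees(np.arctan2(R[1,0],R[0,0])),'tilt',np.degrees(np.arccos(-R[2,2])),'clk',s['clock'],'w',s['gripper_width'],'F',s['contact_force'],'-> shift',R.T@(np.array([x,y,z])-s['position']))
E
python3 - <<'E'
from wr import *
go(478,-103,350); P,im=wcloud('w1'); rep(P)
E
```

```text
at [467.7 -73.9 404.6] yaw tool x -160.0495065428862 tilt 0.10589265463238433 clk 1.4 w 60.035198239184524 F [-0.2 -2.  -0.6] -> shift [  0.3 -31.   54.6]
L1 knob top [497.5 429.1  47.7] [498.  433.2] [26.9 27.5] 115
L2 knob top [ 475.8 -105.5   48.3] [ 476.7 -105.4] [26.4 26.5] 445
L3 knob top [ 619.6 -230.3   48. ] [ 621.8 -231.5] [27.8 26.7] 306
P1 rim [397.7 263.8  68.9] top 84.6881905700014 853 sectors/18 13
P2 rim [ 401.9 -273.    58.9] top 76.8971720021112 1785 sectors/18 18
P3 rim [631.6 229.8  49.3] top 68.65703724724371 174 sectors/18 7
P4 rim [470.5  90.   40. ] top 60.881463144784036 998 sectors/18 18
```

View pics/w1.png

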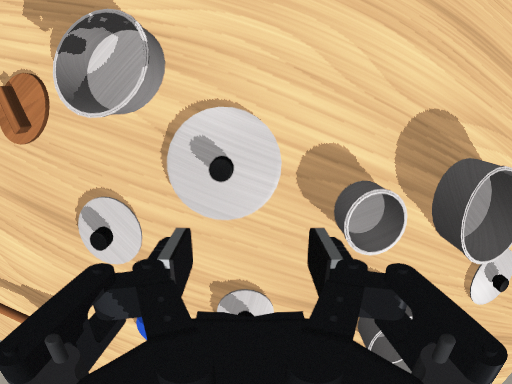

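The wrist view shows the xlarge lid at (224,163) with its knob at (221,168), a close-up that confirms my choice. Beside it are P2 at (110,62), P4 at (370,217) and P1 at (480,210). Heights agree with the text to within 1 mm. I'll start with the xlarge lid.

```bash
python3 -c "
from wr import *
go(476.5,-105.4,192)"
```

```text
at [470.2 -71.2 404.6] yaw tool x -159.88502752100223 tilt 0.17965810592456635 clk 1.45 w 59.81705237538783 F [2.9 2.1 0.3] -> shift [  6.5 -34.6 212.5]
```

```bash
python3 -m jog '[[[3,-17,50,0],[6,-34,100,0],[6,-34,140,0],[6,-34,150,0],[6,-34,150,0]]]'; python3 - <<'E'
from wr import *
P,im=wcloud('w2'); rep(P,['L2']); go(476.5,-105.4,192)
E
```

```text
clock: 2.08
position: [477.0, -104.8, 254.8]
ee_rot: [-0.175, 0.985, 0.001, 0.001]
contact_force: [0.3, -0.0, 0.7]
gripper_width: 60.2
L2 knob top [ 475.1 -106.1   48.1] [ 476.1 -105.7] [27.3 27.1] 1453
at [ 477.3 -104.7  255.7] yaw tool x -159.84382228036648 tilt 0.272115711187225 clk 2.125 w 59.9650959402192 F [-0.8  1.3 -0.1] -> shift [ 1.3 -0.4 63.7]
```

View pics/w2.png

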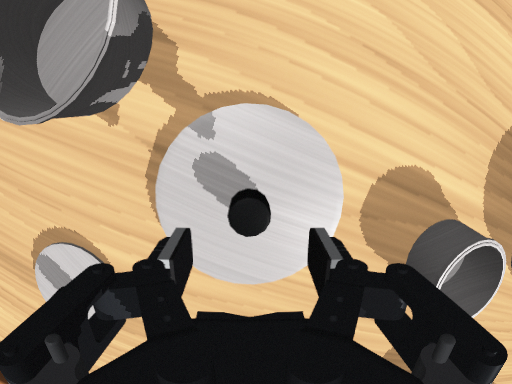

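The knob is at (249,213), centred between the fingers. I'll descend, then close.

```bash
python3 -m jog '[[[1,0,30,0],[1,0,50,0],[1,-1,60,0],[1,-1,64,0],[1,-1,64,0]]]' && python3 -m jog '[[[0,0,0,0],[0,0,0,0],[0,0,0,0],[0,0,0,0],[0,0,0,0]]]' 20
```

```text
clock: 2.75
position: [477.4, -105.8, 192.4]
ee_rot: [-0.175, 0.985, 0.001, 0.003]
contact_force: [-0.4, -1.1, -0.5]
gripper_width: 60.1
clock: 3.38
position: [477.7, -105.7, 193.3]
ee_rot: [-0.175, 0.985, 0.0, 0.004]
contact_force: [-1.1, 0.3, 6.1]
gripper_width: 26.5
```

```bash
python3 -m jog '[[[0,0,-20,0],[0,0,-60,0],[0,0,-100,0],[0,0,-125,0],[0,0,-125,0]]]'; python3 -c "
from wr import *
P,im=wcloud('w3'); rep(P,['P1','P4','P3']);go(397.7,263.8,318)"
```

```text
clock: 4.0
position: [477.0, -106.0, 319.9]
ee_rot: [-0.175, 0.985, 0.0, 0.006]
contact_force: [-0.5, 0.1, -1.9]
gripper_width: 26.4
P4 rim [470.5  89.5  40. ] top 60.72775377701064 1379 sectors/18 18
at [ 476.4 -106.   318.3] yaw tool x -159.83595085058775 tilt 0.4916930999895693 clk 4.05 w 26.41957261084622 F [-0.7  0.1 -2.2] -> shift [-53.6 374.3   0.7]
```

View pics/w3.png

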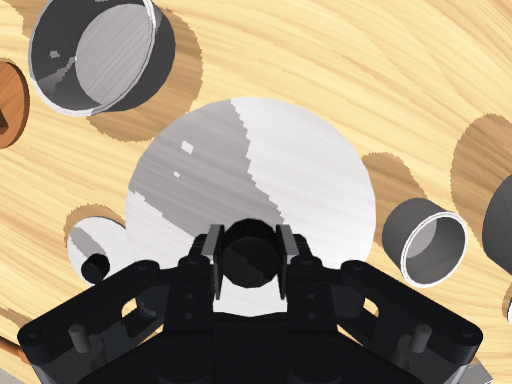

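```bash
python3 -m jog '[[[-8,45,0,0],[-16,100,0,0],[-25,160,0,0],[-30,205,0,0],[-32,220,0,0]]]'; python3 -c "
from wr import *
P,im=wcloud('w4'); rep(P,['P1','P4','P3','L1','L4']);go(397.7,263.8,318)"
```

```text
clock: 4.68
position: [429.7, 113.2, 317.0]
ee_rot: [-0.176, 0.984, 0.0, 0.003]
contact_force: [0.2, 0.7, -0.3]
gripper_width: 26.0
P1 rim [397.5 264.4  68.7] top 84.70382588947521 2176 sectors/18 13
L1 knob top [488.9 431.4  47.3] [490.4 434.4] [11.5 27.1] 79
at [429.9 113.5 317.2] yaw tool x -159.68334451478052 tilt 0.35292371951388196 clk 4.725 w 26.14129048092401 F [ 0.3  0.4 -1.7] -> shift [-22.  152.1  -0.7]
```

View pics/w4.png

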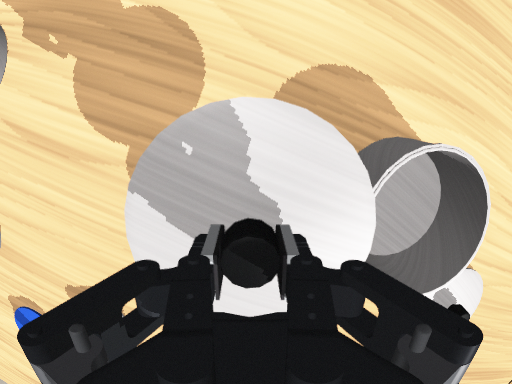

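```bash
cat >> wr.py <<'E'
def held(P,r):
    s=arm.read_state(); p=s['position']; q=P.reshape(-1,3); q=q[np.isfinite(q[:,0])]
    m=q[(q[:,2]>p[2]-193+8)&(q[:,2]<p[2]-193+19)]; rr=np.hypot(*(m[:,:2]-p[:2]).T); m=m[(rr<r+12)&(rr>20)]
    h=m[cv2.convexHull(m[:,:2].astype(np.float32),returnPoints=False)[:,0]]
    f=lambda x:np.hypot(h[:,0]-x[0],h[:,1]-x[1])-r
    h=h[np.hypot(*(h[:,:2]-p[:2]).T)>r-8]
    x=least_squares(f,p[:2],loss='soft_l1',f_scale=1).x
    R=Ro.from_quat(s['ee_rot']).as_matrix()
    print('held lid centre',x,'z edge',np.median(h[:,2]),'offset in tool',(R.T@np.r_[x-p[:2],0])[:2],'resid',np.sqrt(np.mean(f(x)**2)),len(h))
    return h
E
python3 -c "
from wr import *
P,im=wcloud('w5'); held(P,72);rep(P,['P1']);go(397.6,264.2,318)"
```

```text
held lid centre [429.4 113.1] z edge 137.59609665522748 offset in tool [0.5 0.9] resid 0.23547099712303018 48
P1 rim [397.5 264.4  68.7] top 84.67036911887985 2159 sectors/18 13
at [430.2 112.4 317.3] yaw tool x -159.70728484576566 tilt 0.3428652858342389 clk 4.775 w 26.213096225231993 F [ 0.2 -0.  -1.2] -> shift [-22.1 153.7  -0.6]
```

```bash
python3 -m jog '[[[-6,45,0,0],[-14,100,0,0],[-20,140,0,0],[-22,153,0,0],[-22,153,0,0]]]'; python3 -c "
from wr import *
P,im=wcloud('w6'); held(P,72);rep(P,['P1']);go(398,264,265)"
```

```text
clock: 5.4
position: [398.0, 263.0, 316.6]
ee_rot: [-0.176, 0.984, -0.0, 0.002]
contact_force: [0.8, -0.3, -1.8]
gripper_width: 26.3
held lid centre [397.3 262.1] z edge 136.55110303256316 offset in tool [ 0.7 -0. ] resid 0.25182653934413907 45
at [397.9 262.4 316.7] yaw tool x -159.78236563721043 tilt 0.24981000834027875 clk 5.45 w 26.204460626143337 F [ 0.5 -0.4 -1.6] -> shift [-0.4  1.6 51.7]
```

View pics/w6.png

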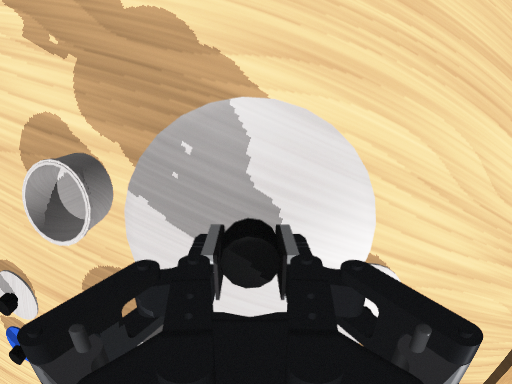

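```bash
python3 -m jog '[[[0,1,15,0],[0,2,28,0],[0,2,36,0],[0,2,41,0],[0,2,44,0]]]'; python3 -c "
from wr import *
P,im=wcloud('w7'); held(P,72);go(398,264,267)"
```

```text
clock: 6.08
position: [397.6, 264.3, 272.6]
ee_rot: [-0.176, 0.984, -0.0, 0.002]
contact_force: [-0.4, -0.8, -0.9]
gripper_width: 26.3
held lid centre [396.8 263.5] z edge 92.96617035270187 offset in tool [ 1.  -0.5] resid 0.2127110575377173 46
at [397.6 264.4 272.4] yaw tool x -159.7786231614574 tilt 0.2631899497886988 clk 6.125 w 26.594160921157027 F [-0.2  0.9 -1.4] -> shift [-0.2 -0.5  5.4]
```

```bash
python3 -m jog '[[[0,0,2,0],[0,0,3,0],[0,0,4,0],[0,0,5,0],[0,0,5,0]]]'; python3 -c "
from wr import *
P,im=wcloud('w8'); held(P,72);go(398,264,267)"
```

```text
clock: 6.75
position: [397.7, 264.5, 267.5]
ee_rot: [-0.176, 0.984, -0.0, 0.002]
contact_force: [0.8, 0.3, -1.8]
gripper_width: 26.2
held lid centre [397.  263.8] z edge 87.72860691095863 offset in tool [ 0.8 -0.3] resid 0.2871396914286596 51
at [397.7 264.4 267.5] yaw tool x -159.77524713427385 tilt 0.27971815756116364 clk 6.8 w 26.249491676264366 F [-0.1  0.4 -1.1] -> shift [-0.2 -0.5  0.5]
```

```bash
python3 -m jog '[[[0,0,0.5,0],[0,0,1,0],[0,0,1.5,0],[0,0,2,0],[0,0,2,0]]]'; python3 -c "
from wr import *
P,im=wcloud('w9'); held(P,72);go(398,264,267)"
```

```text
clock: 7.42
position: [397.6, 264.5, 267.2]
ee_rot: [-0.176, 0.984, -0.0, 0.003]
contact_force: [-4.3, -1.8, 12.0]
gripper_width: 26.2
held lid centre [397.1 263.9] z edge 87.54082537221097 offset in tool [ 0.7 -0.4] resid 0.4372949552806143 39
at [397.6 264.5 267.2] yaw tool x -159.74185299779333 tilt 0.320094570943099 clk 7.475 w 26.262142922791753 F [-4.6 -2.1 12.3] -> shift [-0.2 -0.6  0.2]
```

It made contact at TCP z 267, the expected seat height. I'll release and retreat.

```bash
python3 -m jog '[[[0,0,0,0],[0,0,0,0],[0,0,0,0],[0,0,0,0],[0,0,0,0]]]' 60; python3 -m jog '[[[0,0,-20,0],[0,0,-45,0],[0,0,-70,0],[0,0,-90,0],[0,0,-90,0]]]'; python3 -c "
from wr import *
P,im=wcloud('w10'); NOM['P1']=(397.6,264.2);q=P.reshape(-1,3);q=q[np.hypot(q[:,0]-397.6,q[:,1]-264)<90]
m=q[(q[:,2]>83)&(q[:,2]<95)];print(circ(m[:,:2]));
h=m[cv2.convexHull(m[:,:2].astype(np.float32),returnPoints=False)[:,0]];print(circ(h[:,:2]));
for a in range(0,360,45):
  g=h[np.abs((np.degrees(np.arctan2(h[:,1]-264,h[:,0]-397.6))-a+180)%360-180)<22]; print(a,np.median(g[:,2]),len(g))
k=q[q[:,2]>112];print(np.median(k,0))
rep(P,['L1','P4']);go(498,433,330)"
```

```text
clock: 8.1
position: [397.6, 264.5, 267.1]
ee_rot: [-0.176, 0.984, -0.0, 0.003]
contact_force: [-0.1, 0.4, 0.2]
gripper_width: 60.3
clock: 8.72
position: [397.3, 264.6, 358.3]
ee_rot: [-0.176, 0.984, 0.001, 0.004]
contact_force: [-0.9, 0.9, -0.9]
gripper_width: 60.1
[396.7 263.7  51.1]
[397.1 264.7  72.4]
0 87.50457634248824 8
45 83.10773575594948 5
90 83.7862833036875 5
135 83.9843078057479 7
180 87.49357306095426 10
225 87.52044442025846 10
270 87.49986876387291 10
315 87.39215542265572 6
[387.  261.1 269.4]
P4 rim [469.9  92.6  40. ] top 60.91264628815529 1273 sectors/18 18
at [397.  264.3 357.1] yaw tool x -159.7598357558159 tilt 0.32751121798679506 clk 8.775 w 60.317247878918046 F [-0.2  0.3  0.2] -> shift [-152.9  123.3   27.9]
```

View pics/w10.png

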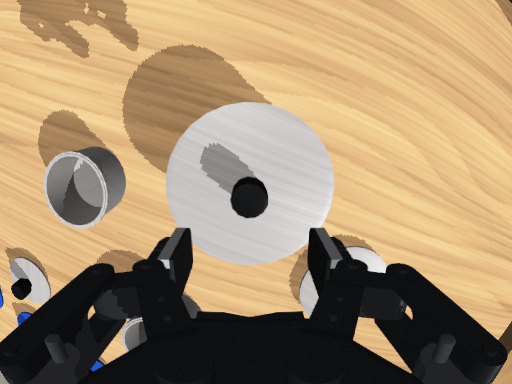

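The xlarge lid is level, with its edge at 87.5 on all visible sides. Next is the large lid, partly visible at (345,280).

```bash
python3 -m jog '[[[-40,32,10,0],[-85,70,20,0],[-125,100,40,0],[-150,121,60,0],[-153,123,70,0]]]'; python3 -m jog '[[[0,0,5,0],[0,0,10,0],[0,0,15,0],[0,0,20,0],[0,0,20,0]]]'; python3 -c "
from wr import *
P,im=wcloud('w11'); rep(P,['L1']);go(498,433,192)"
```

```text
clock: 9.4
position: [498.7, 433.8, 283.5]
ee_rot: [-0.176, 0.984, -0.002, 0.001]
contact_force: [-0.5, -0.4, 0.1]
gripper_width: 60.0
clock: 10.02
position: [498.6, 433.5, 263.5]
ee_rot: [-0.176, 0.984, -0.002, 0.001]
contact_force: [0.1, -0.3, -0.8]
gripper_width: 60.0
L1 knob top [496.8 434.1  48.2] [498.1 434.7] [27.7 27.2] 1332
at [498.7 433.7 263.7] yaw tool x -159.7456033584162 tilt 0.19860981324536128 clk 10.075 w 60.02908751854956 F [-0.1  0.6 -0.1] -> shift [ 0.9 -0.2 71.7]
```

View pics/w11.png

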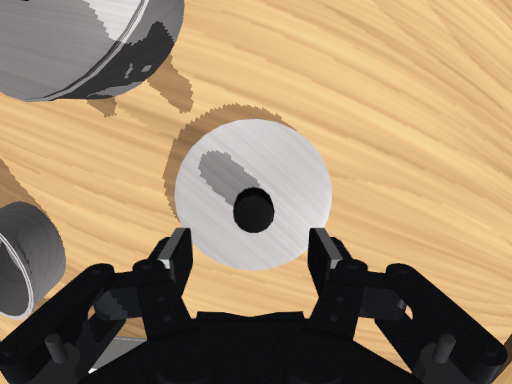

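The knob is at (254,211), about 1 mm off in tool y. I'll correct and grasp.

```bash
python3 -m jog '[[[0,1,30,0],[0,1,52,0],[0,1,66,0],[0,1,71,0],[0,1,71,0]]]' && python3 -m jog '[[[0,0,0,0],[0,0,0,0],[0,0,0,0],[0,0,0,0],[0,0,0,0]]]' 20;  python3 -m jog '[[[0,0,-20,0],[0,0,-60,0],[0,0,-105,0],[0,0,-140,0],[0,0,-145,0]]]'; python3 -c "
from wr import *
P,im=wcloud('w12'); held(P,62);go(402,-273,335)"
```

```text
clock: 10.7
position: [498.7, 434.6, 193.0]
ee_rot: [-0.176, 0.984, -0.001, 0.001]
contact_force: [0.1, 0.9, 0.1]
gripper_width: 60.0
clock: 11.32
position: [498.9, 435.0, 194.2]
ee_rot: [-0.176, 0.984, -0.001, 0.002]
contact_force: [-0.3, -0.3, 5.2]
gripper_width: 26.2
clock: 11.95
position: [498.5, 435.3, 341.9]
ee_rot: [-0.176, 0.984, 0.001, 0.004]
contact_force: [-0.0, -0.1, -1.7]
gripper_width: 26.5
held lid centre [499.1 435.4] z edge 161.17794666450027 offset in tool [-1.   0.1] resid 1.5940954353601102 54
at [498.2 435.  340.5] yaw tool x -159.7280141233942 tilt 0.3120142691564871 clk 12.0 w 25.936832362653007 F [ 0.7  0.6 -0.1] -> shift [ 335.6 -630.8    4. ]
```

```bash
python3 -m jog '[[[20,-38,0,0],[47,-88,0,0],[75,-140,0,0],[102,-190,0,0],[125,-235,0,0]]]'; python3 -m jog '[[[28,-53,0,0],[56,-105,0,0],[84,-158,0,0],[105,-196,0,0],[115,-215,0,0]]]';  python3 -c "
from wr import *
P,im=wcloud('w13'); held(P,62);rep(P,['P2']);go(402,-273,335)"
```

```text
clock: 12.62
position: [461.2, 169.0, 337.9]
ee_rot: [-0.176, 0.984, -0.001, 0.001]
contact_force: [0.5, -0.3, -1.1]
gripper_width: 26.7
clock: 13.25
position: [426.1, -74.5, 336.2]
ee_rot: [-0.174, 0.985, -0.0, -0.001]
contact_force: [-0.3, -0.7, -0.5]
gripper_width: 26.1
held lid centre [424.8 -75.2] z edge 155.67787651542028 offset in tool [1.  0.5] resid 1.7236509717101536 59
P2 rim [ 401.4 -272.8   58.8] top 76.83793862113289 2532 sectors/18 18
at [425.9 -75.3 336.2] yaw tool x -159.96641643600373 tilt 0.21879348085440933 clk 13.3 w 26.175649343662133 F [-0.  -1.9 -1.2] -> shift [  90.2 -177.5    1.5]
```

View pics/w13.png

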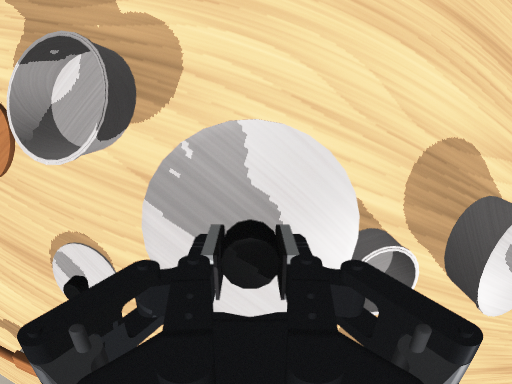

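```bash
python3 -m jog '[[[22,-44,0,0],[48,-96,0,0],[74,-146,0,0],[88,-172,5,0],[90,-177,15,0]]]'; python3 -c "
from wr import *
P,im=wcloud('w14'); h=held(P,62);s=arm.read_state()
r=np.hypot(*(h[:,:2]-s['position'][:2]).T);print(np.c_[np.degrees(np.arctan2(*(h[:,:2]-s['position'][:2]).T[::-1])),r,h[:,2]][::5]);rep(P,['P2']);go(402,-273,259)"
```

```text
clock: 13.92
position: [401.4, -273.5, 319.8]
ee_rot: [-0.172, 0.985, 0.0, -0.003]
contact_force: [-0.0, 0.6, -0.9]
gripper_width: 26.5
held lid centre [ 399.7 -273.9] z edge 139.15193395234257 offset in tool [ 1.7 -0.5] resid 1.5575056519979478 60
[[  -4.1   56.9  138.9]
 [  94.9   60.9  138.9]
 [ 117.8   61.9  139.1]
 [ 157.9   62.7  138.7]
 [ 173.1   63.   140. ]
 [-173.7   63.4  141.1]
 [-161.5   63.5  140.7]
 [-149.6   63.6  139. ]
 [-125.6   63.4  139.8]
 [-111.9   63.7  139. ]
 [ -92.3   62.9  138.7]
 [ -63.3   62.5  138.2]]
at [ 401.1 -272.9  318.3] yaw tool x -160.11396807564793 tilt 0.4941865753678808 clk 13.975 w 26.379953704887964 F [-0.6  0.7 -2.1] -> shift [-1.3 -0.6 59.3]
```

```bash
python3 -m jog '[[[-1,0,18,0],[-2,0,34,0],[-2,0,46,0],[-2,0,52,0],[-2,0,54,0]]]'; python3 -c "
from wr import *
P,im=wcloud('w15');rep(P,['P2']);go(402.5,-272.5,260)"; python3 -m jog '[[[0,0,1,0],[0,0,2,0],[0,0,3,0],[0,0,3.5,0],[0,0,4,0]]]'
```

```text
clock: 14.6
position: [402.6, -271.9, 264.1]
ee_rot: [-0.173, 0.985, 0.001, -0.004]
contact_force: [-0.1, 0.1, -1.0]
gripper_width: 26.5
P2 rim [ 397.4 -273.4   58.2] top 83.94874007927399 1065 sectors/18 16
at [ 402.6 -271.9  264.1] yaw tool x -160.09268637111643 tilt 0.49902298683295837 clk 14.65 w 26.09840315887157 F [ 0.1 -0.2 -0.4] -> shift [ 0.3 -0.5  4.1]
clock: 15.28
position: [402.5, -272.0, 260.4]
ee_rot: [-0.173, 0.985, 0.001, -0.004]
contact_force: [-1.7, 0.1, 3.6]
gripper_width: 26.0
```

View pics/w15.png

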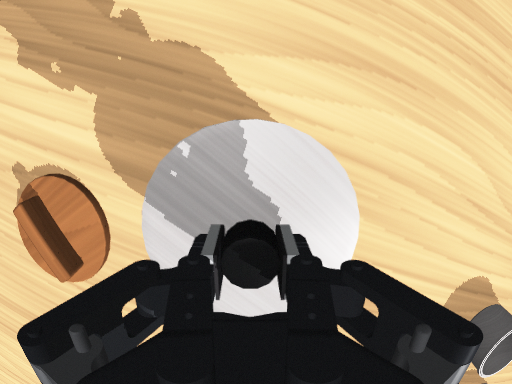

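```bash
python3 -m jog '[[[0,0,0.5,0],[0,0,1,0],[0,0,1,0],[0,0,1,0],[0,0,1,0]]]';  python3 -m jog '[[[0,0,0,0],[0,0,0,0],[0,0,0,0],[0,0,0,0],[0,0,0,0]]]' 60; python3 -m jog '[[[0,0,-20,0],[0,0,-45,0],[0,0,-70,0],[0,0,-90,0],[0,0,-90,0]]]'; cat >> wr.py <<'E'
def seat(P,k,zr):
    c=NOM[k]; r=PR[k]+2
    q=P.reshape(-1,3);q=q[np.hypot(q[:,0]-c[0],q[:,1]-c[1])<r+15]
    m=q[(q[:,2]>zr-2)&(q[:,2]<zr+9)]
    h=m[cv2.convexHull(m[:,:2].astype(np.float32),returnPoints=False)[:,0]];x=circ(h[:,:2]);print('lid on pot',k,x)
    ed=m[np.hypot(m[:,0]-x[0],m[:,1]-x[1])>r-5]
    print([(a,round(float(np.median(g[:,2])),1)) for a in range(0,360,45) for g in [ed[np.abs((np.degrees(np.arctan2(ed[:,1]-x[1],ed[:,0]-x[0]))-a+180)%360-180)<22]] if len(g)>3])
E
python3 -c "
from wr import *
P,im=wcloud('w16'); seat(P,'P2',76); rep(P,['L3']);go(621.8,-231.5,265)"
```

```text
clock: 15.9
position: [402.5, -272.0, 260.3]
ee_rot: [-0.173, 0.985, 0.001, -0.004]
contact_force: [-3.0, 2.3, 6.3]
gripper_width: 26.5
clock: 16.52
position: [402.5, -272.0, 260.2]
ee_rot: [-0.173, 0.985, 0.001, -0.004]
contact_force: [-1.0, -0.2, 0.5]
gripper_width: 60.1
clock: 17.15
position: [403.6, -272.2, 351.5]
ee_rot: [-0.173, 0.985, 0.0, -0.002]
contact_force: [0.1, 0.2, 0.8]
gripper_width: 60.5
lid on pot P2 [ 400.9 -273.2   62.5]
[(0, 80.4), (45, 80.5), (90, 80.4), (135, 80.5), (180, 80.4), (225, 80.2), (270, 80.0), (315, 80.3)]
at [ 403.2 -272.   350.2] yaw tool x -160.08830421219716 tilt 0.42471765302210546 clk 17.2 w 60.087973842861736 F [-1.  -0.4 -0.1] -> shift [-219.9  -36.6   83.6]
```

View pics/w16.png

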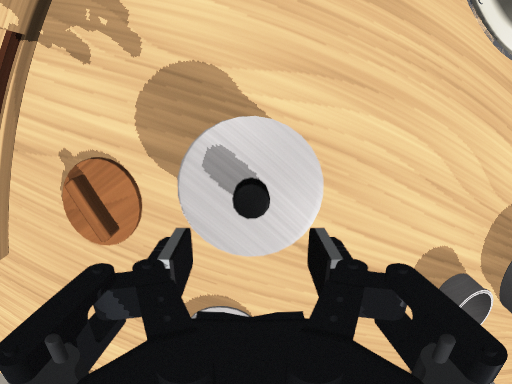

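The large lid is seated and level (80.0–80.5 all round). Next is the medium lid.

```bash
python3 -m jog '[[[-45,-8,0,0],[-100,-17,10,0],[-155,-26,30,0],[-205,-34,60,0],[-220,-37,80,0]]]'; python3 -m jog '[[[0,0,2,0],[0,0,3,0],[0,0,4,0],[0,0,5,0],[0,0,5,0]]]'; python3 -c "
from wr import *
P,im=wcloud('w17'); rep(P,['L3']);go(621.8,-231.5,192)"
```

```text
clock: 17.82
position: [623.8, -230.7, 264.2]
ee_rot: [-0.174, 0.985, 0.002, -0.006]
contact_force: [-0.6, 0.6, -0.5]
gripper_width: 59.8
clock: 18.45
position: [623.5, -230.9, 260.0]
ee_rot: [-0.173, 0.985, 0.002, -0.005]
contact_force: [0.1, 0.1, 0.0]
gripper_width: 59.7
L3 knob top [ 620.6 -232.9   48.2] [ 621.8 -232.3] [27.3 27.8] 1374
at [ 623.5 -230.8  259.9] yaw tool x -160.0280030151992 tilt 0.6168333502326192 clk 18.5 w 59.87095811759142 F [-0.1  0.3  0.3] -> shift [ 1.2 -0.4 67.9]
```

View pics/w17.png

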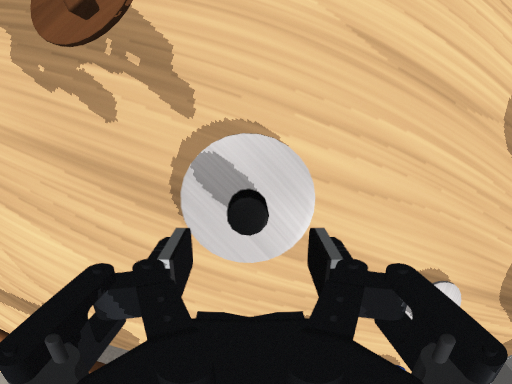

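The medium lid is centred, with its knob at (248,212). I'll grasp it.

```bash
python3 -m jog '[[[1,-1,30,0],[1,-1,50,0],[1,-1,62,0],[1.5,-1,67,0],[1.5,-1,67,0]]]' && python3 -m jog '[[[0,0,0,0],[0,0,0,0],[0,0,0,0],[0,0,0,0],[0,0,0,0]]]' 20;  python3 -m jog '[[[0,0,-20,0],[0,0,-60,0],[0,0,-105,0],[0,0,-125,0],[0,0,-125,0]]]'; python3 -c "
from wr import *
P,im=wcloud('w18'); held(P,52);go(631.6,231,318)"
```

```text
clock: 19.12
position: [621.9, -232.3, 193.1]
ee_rot: [-0.173, 0.985, 0.002, -0.005]
contact_force: [0.7, 0.5, -0.2]
gripper_width: 59.7
clock: 19.75
position: [622.3, -232.2, 194.3]
ee_rot: [-0.174, 0.985, 0.001, -0.004]
contact_force: [1.2, 1.1, 6.2]
gripper_width: 26.1
clock: 20.38
position: [623.5, -232.4, 320.5]
ee_rot: [-0.174, 0.985, 0.001, -0.003]
contact_force: [0.1, 0.2, -1.6]
gripper_width: 26.4
held lid centre [ 624.2 -232. ] z edge 139.55527618231116 offset in tool [-1.2 -0.2] resid 0.1950709907202101 60
at [ 623.  -232.3  318.6] yaw tool x -160.0291032911419 tilt 0.5200915020210206 clk 20.425 w 26.24104343578621 F [0.1 0.2 0.3] -> shift [-166.3  432.5    1.2]
```

```bash
python3 -m jog '[[[-16,42,0,0],[-37,97,0,0],[-58,152,0,0],[-78,204,0,0],[-90,234,0,0]]]'; python3 -c "
from wr import *
P,im=wcloud('w19'); held(P,52);rep(P,['P3','L4']);go(631.6,231,318)"
```

```text
clock: 21.05
position: [627.0, 21.0, 316.4]
ee_rot: [-0.174, 0.985, 0.002, -0.006]
contact_force: [0.3, -0.6, 0.4]
gripper_width: 26.3
held lid centre [626.3  21.4] z edge 135.54664050013753 offset in tool [ 1.7 -1.6] resid 0.1943469974319096 58
P3 rim [632.7 229.5  49. ] top 68.65580041938856 1210 sectors/18 13
at [627.3  23.5 316.4] yaw tool x -159.7869036781598 tilt 0.7148579446905681 clk 21.1 w 26.72552805495376 F [-0.1  0.7 -1.4] -> shift [-75.7 193.2  -1.3]
```

View pics/w19.png

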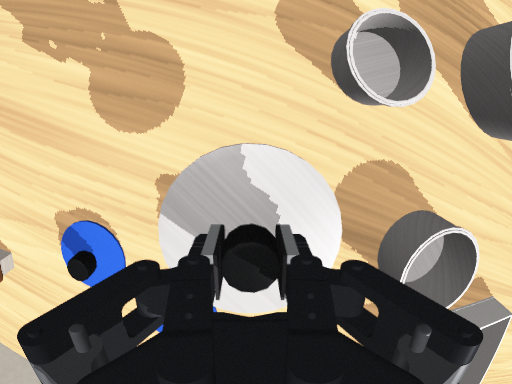

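```bash
python3 -m jog '[[[-15,36,0,0],[-30,75,0,0],[-38,92,0,0],[-38,92,0,0],[-38,92,0,0]]]'; python3 -c "
from wr import *
P,im=wcloud('w20'); held(P,52);rep(P,['P3','L4']);go(631.8,230.5,318)"
```

```text
clock: 21.72
position: [631.0, 121.9, 315.7]
ee_rot: [-0.175, 0.985, 0.002, -0.007]
contact_force: [-0.2, -0.5, -0.4]
gripper_width: 26.1
held lid centre [630.3 122.4] z edge 134.8986056231429 offset in tool [0.5 0.9] resid 0.16335122119390397 58
P3 rim [632.6 230.1  49. ] top 68.74269878904752 1156 sectors/18 9
L4 knob top [676.2  -2.9  48.2] [677.5  -4. ] [27.4 27.7] 664
at [631.1 121.7 316. ] yaw tool x -159.8682304365988 tilt 0.7804303909186419 clk 21.775 w 26.212981908331862 F [ 0.5  0.2 -0.9] -> shift [-38.1 101.9  -1.9]
```

View pics/w20.png

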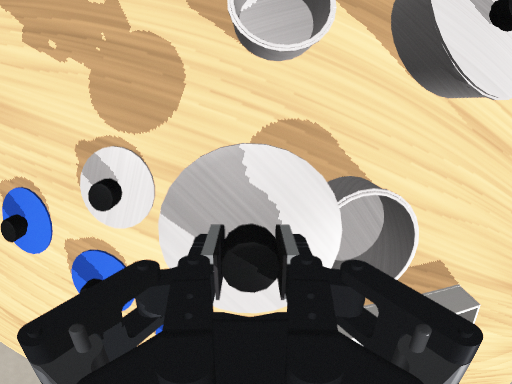

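```bash
python3 -m jog '[[[-15,40,0,0],[-35,88,0,0],[-39,100.5,0,0],[-39,100.5,20,0],[-39,100.5,40,0]]]'; python3 -c "
from wr import *
P,im=wcloud('w21'); held(P,52);rep(P,['P3']);go(633.1,229.5,257)"
```

```text
clock: 22.4
position: [632.6, 228.3, 275.9]
ee_rot: [-0.174, 0.985, 0.002, -0.006]
contact_force: [-0.6, -0.1, -0.3]
gripper_width: 26.4
held lid centre [632.  228.8] z edge 95.17828222868908 offset in tool [-0.6  0.9] resid 0.19282787336647908 57
P3 rim [636.7 232.3  55.4] top 68.1296822687433 49 sectors/18 3
at [631.7 227.7 272.3] yaw tool x -160.00318726539965 tilt 1.100155800435577 clk 22.45 w 25.98808668615172 F [-1.6 -0.8 -3.4] -> shift [-2.2  1.1 15.3]
```

View pics/w21.png

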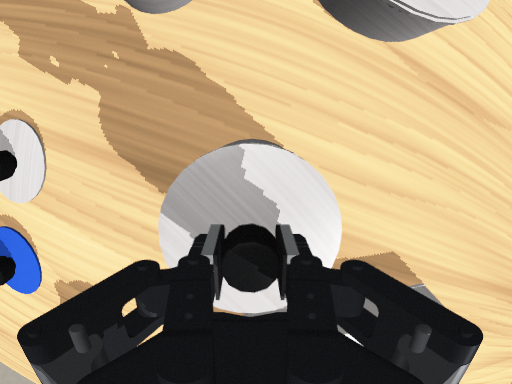

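```bash
python3 -m jog '[[[-1,1,4,0],[-2,1,8,0],[-2,1,12,0],[-2,1,12,0],[-2,1,12,0]]]'; python3 -c "
from wr import *
P,im=wcloud('w22'); held(P,52);go(633.1,229.5,252)"
```

```text
clock: 23.08
position: [633.1, 229.4, 260.7]
ee_rot: [-0.174, 0.985, 0.001, -0.009]
contact_force: [-0.3, 0.8, -0.9]
gripper_width: 26.5
held lid centre [631.5 229.5] z edge 79.97057707156206 offset in tool [1.5 0.6] resid 0.18041834537704277 51
at [633.1 229.4 260.7] yaw tool x -159.99767269852214 tilt 1.0631783718591836 clk 23.125 w 26.255858755064843 F [-0.4  0.8 -0.5] -> shift [-0.2  0.   8.7]
```

```bash
python3 -m jog '[[[-1,0,2,0],[-1,0,4,0],[-1,0,5,0],[-1,0,6,0],[-1,0,6,0]]]'; python3 -m jog '[[[0,0,1,0],[0,0,1.5,0],[0,0,2,0],[0,0,2.5,0],[0,0,2.5,0]]]'
```

```text
clock: 23.75
position: [633.9, 229.8, 254.6]
ee_rot: [-0.174, 0.985, 0.001, -0.009]
contact_force: [0.7, 0.3, -1.0]
gripper_width: 26.2
clock: 24.38
position: [633.9, 229.7, 252.5]
ee_rot: [-0.174, 0.985, 0.001, -0.009]
contact_force: [-0.8, -1.3, 1.6]
gripper_width: 26.1
```

```bash
python3 -m jog '[[[0,0,0.5,0],[0,0,1,0],[0,0,1.5,0],[0,0,1.5,0],[0,0,1.5,0]]]'; python3 -m jog '[[[0,0,0,0],[0,0,0,0],[0,0,0,0],[0,0,0,0],[0,0,0,0]]]' 60; python3 -m jog '[[[0,0,-20,0],[0,0,-45,0],[0,0,-70,0],[0,0,-90,0],[0,0,-90,0]]]'; python3 -c "
from wr import *
P,im=wcloud('w23'); NOM['P3']=(632.5,230.1);seat(P,'P3',68); rep(P,['L4']);go(677.5,-4,260)"
```

```text
clock: 25.0
position: [633.9, 229.7, 252.4]
ee_rot: [-0.174, 0.985, 0.001, -0.009]
contact_force: [-3.4, -1.4, 6.4]
gripper_width: 26.4
clock: 25.62
position: [633.9, 229.8, 252.2]
ee_rot: [-0.174, 0.985, 0.001, -0.009]
contact_force: [0.3, -0.7, 1.0]
gripper_width: 59.7
clock: 26.25
position: [635.8, 229.9, 344.2]
ee_rot: [-0.174, 0.985, 0.002, -0.007]
contact_force: [-0.9, 0.2, -0.4]
gripper_width: 59.9
lid on pot P3 [632.3 230.3  52.1]
[(0, 72.4), (45, 72.5), (90, 72.2), (135, 72.3), (180, 72.4), (225, 72.3), (270, 72.5), (315, 72.3)]
L4 knob top [676.6  -1.1  48.1] [677.5  -3.6] [26.4 28.1] 411
at [635.4 229.8 342.4] yaw tool x -159.98103212975968 tilt 0.9766268010851802 clk 26.3 w 60.3203404672598 F [-0.2  0.1 -0.1] -> shift [  39.1 -234.6   81.7]
```

View pics/w23.png

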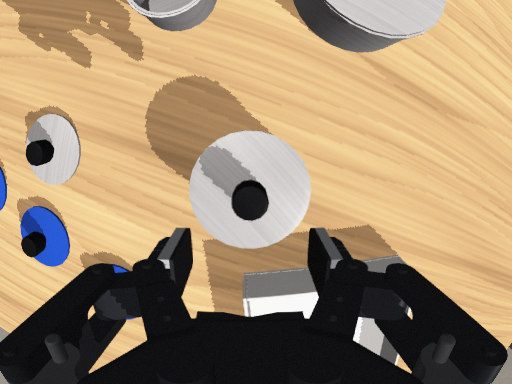

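The medium lid is seated and level (72.2–72.5). The small steel lid is at (52,150), with blue ones at (45,236) and (120,280), which I'll leave alone.

```bash
python3 -m jog '[[[8,-48,0,0],[17,-105,10,0],[27,-162,30,0],[36,-215,60,0],[39,-234,78,0]]]'; python3 -m jog '[[[0,0,0,0],[0,0,0,0],[0,0,0,0],[0,0,0,0],[0,0,0,0]]]'; python3 -c "
from wr import *
P,im=wcloud('w24'); rep(P,['L4']);go(677.5,-4,192)"
```

```text
clock: 26.92
position: [676.7, -6.5, 260.1]
ee_rot: [-0.172, 0.985, 0.002, -0.011]
contact_force: [0.2, 0.1, 0.1]
gripper_width: 60.4
clock: 27.55
position: [676.7, -5.8, 260.8]
ee_rot: [-0.172, 0.985, 0.002, -0.01]
contact_force: [-0.8, -0.4, -0.1]
gripper_width: 60.2
L4 knob top [676.3  -5.5  48.2] [677.4  -5.2] [27.5 27.5] 1344
at [676.7  -5.9 260.6] yaw tool x -160.15218156713777 tilt 1.2241559352979436 clk 27.6 w 60.19729250154368 F [-0.3 -0.   0.6] -> shift [-2.8  1.1 68.6]
```

View pics/w24.png

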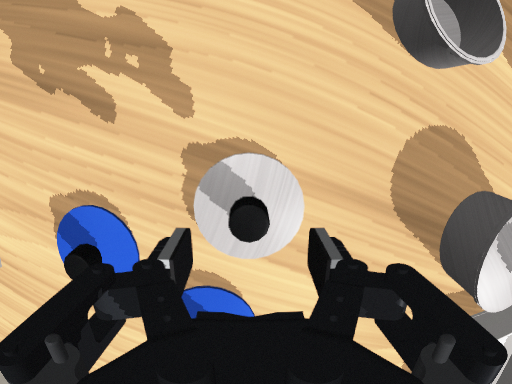

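It is centred, with the knob at (249,219). I'll grasp it.

```bash
python3 -m jog '[[[-1,0,30,0],[-2,0,50,0],[-2,0,62,0],[-2.5,0,67.5,0],[-2.5,0,67.5,0]]]' && python3 -m jog '[[[0,0,0,0],[0,0,0,0],[0,0,0,0],[0,0,0,0],[0,0,0,0]]]' 20;  python3 -m jog '[[[0,0,-20,0],[0,0,-60,0],[0,0,-105,0],[0,0,-120,0],[0,0,-120,0]]]'; python3 -c "
from wr import *
P,im=wcloud('w25'); held(P,43);go(470,91,310)"
```

```text
clock: 28.22
position: [677.8, -5.1, 193.1]
ee_rot: [-0.172, 0.985, 0.002, -0.011]
contact_force: [0.4, 0.0, -0.7]
gripper_width: 60.0
clock: 28.85
position: [678.2, -5.0, 194.1]
ee_rot: [-0.173, 0.985, 0.002, -0.01]
contact_force: [-0.2, 0.7, 5.9]
gripper_width: 26.2
clock: 29.48
position: [680.3, -5.0, 314.3]
ee_rot: [-0.172, 0.985, 0.002, -0.009]
contact_force: [-0.9, 0.1, -0.1]
gripper_width: 26.4
held lid centre [680.4  -4. ] z edge 133.652138493639 offset in tool [-0.7  0.8] resid 0.21184399705011595 50
at [680.   -5.  312.6] yaw tool x -160.15533043678698 tilt 1.2536539126946693 clk 29.525 w 26.152457094094167 F [ 0.1 -0.1 -1.7] -> shift [164.8 161.5   7.3]
```

```bash
python3 -m jog '[[[30,30,0,0],[65,64,0,0],[90,88,0,0],[95,93,0,0],[95,93,0,0]]]'; python3 -m jog '[[[0,0,0,0],[0,0,0,0],[0,0,0,0],[0,0,0,0],[0,0,0,0]]]'; python3 -c "
from wr import *
P,im=wcloud('w26'); held(P,43);rep(P,['P4']);go(470,91,310)"
```

```text
clock: 30.15
position: [559.0, 50.3, 314.3]
ee_rot: [-0.173, 0.985, 0.002, -0.012]
contact_force: [-0.2, 0.2, -0.1]
gripper_width: 26.4
clock: 30.78
position: [559.1, 50.3, 314.3]
ee_rot: [-0.172, 0.985, 0.002, -0.012]
contact_force: [0.0, 0.6, -1.1]
gripper_width: 26.1
held lid centre [558.3  51. ] z edge 133.67111776324435 offset in tool [0.5 0.9] resid 0.28701258317367245 55
P4 rim [471.2  90.6  39.9] top 60.852229156496286 2371 sectors/18 18
at [559.   50.3 314.3] yaw tool x -160.13208485364976 tilt 1.345343188211189 clk 30.825 w 26.469711740231993 F [-0.1 -0.6 -0.1] -> shift [69.8 68.5  6.4]
```

View pics/w26.png

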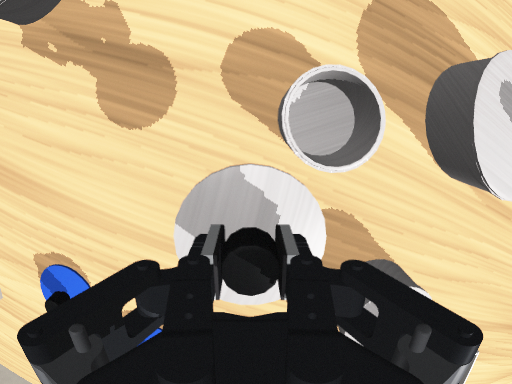

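```bash
python3 -m jog '[[[25,25,0,0],[55,54,0,0],[69,67,10,0],[69,67,35,0],[69,67,50,0]]]'; python3 -m jog '[[[0,0,2,0],[0,0,4,0],[0,0,6,0],[0,0,6,0],[0,0,6,0]]]'; python3 -c "
from wr import *
P,im=wcloud('w27'); held(P,43);rep(P,['P4']);go(471.6,90,248)"
```

```text
clock: 31.45
position: [469.7, 89.9, 265.9]
ee_rot: [-0.173, 0.985, 0.002, -0.012]
contact_force: [-0.4, 0.4, -0.6]
gripper_width: 26.3
clock: 32.08
position: [469.7, 89.9, 260.1]
ee_rot: [-0.173, 0.985, 0.002, -0.011]
contact_force: [0.2, -0.2, -2.0]
gripper_width: 26.3
held lid centre [469.   90.8] z edge 79.55084892557709 offset in tool [0.3 1. ] resid 0.2177263008527244 51
P4 rim [472.2  91.8  43.8] top 59.89359126701508 133 sectors/18 5
at [469.6  90.  260.1] yaw tool x -160.08902295912117 tilt 1.3310184600941888 clk 32.125 w 26.40216161653467 F [ 0.1  1.2 -0.7] -> shift [-2.1 -0.7 12.1]
```

View pics/w27.png

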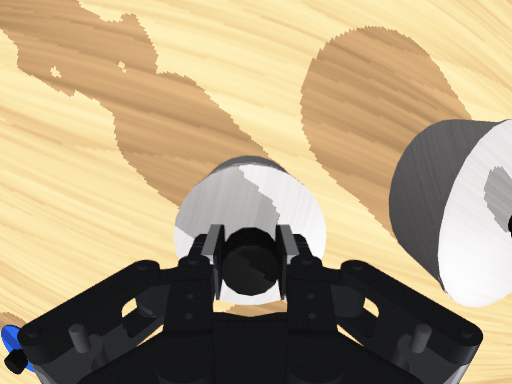

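```bash
python3 -m jog '[[[-1,0,4,0],[-2,-0.5,8,0],[-2,-0.5,12,0],[-2,-0.5,13,0],[-2,-0.5,13,0]]]'; python3 -c "
from wr import *
P,im=wcloud('w28'); held(P,43);go(471.6,90,244)"
```

```text
clock: 32.75
position: [471.4, 90.2, 246.9]
ee_rot: [-0.173, 0.985, 0.002, -0.012]
contact_force: [0.4, 0.9, -0.8]
gripper_width: 26.3
held lid centre [470.8  90.9] z edge 66.29762387654655 offset in tool [0.4 0.9] resid 0.20185080192610194 45
at [471.5  90.2 247.1] yaw tool x -160.08978000496734 tilt 1.321177155942538 clk 32.8 w 26.40830197098157 F [ 0.8  0.4 -0.9] -> shift [-0.1 -0.3  3.1]
```

```bash
python3 -m jog '[[[0,0,1,0],[0,0,1.5,0],[0,0,2,0],[0,0,2.5,0],[0,0,2.5,0]]]'; python3 -m jog '[[[0,0,0.5,0],[0,0,1,0],[0,0,1.5,0],[0,0,1.5,0],[0,0,1.5,0]]]'
```

```text
clock: 33.42
position: [471.4, 90.2, 244.5]
ee_rot: [-0.173, 0.985, 0.002, -0.011]
contact_force: [-0.3, 0.3, -0.7]
gripper_width: 26.3
clock: 34.05
position: [471.4, 90.2, 244.1]
ee_rot: [-0.173, 0.985, 0.002, -0.011]
contact_force: [-2.2, -0.3, 7.9]
gripper_width: 26.2
```

Contact was at z 244.1, as expected. I'll release and retreat.

```bash
python3 -m jog '[[[0,0,0,0],[0,0,0,0],[0,0,0,0],[0,0,0,0],[0,0,0,0]]]' 60; python3 -m jog '[[[0,0,-20,0],[0,0,-45,0],[0,0,-75,0],[0,0,-100,0],[0,0,-110,0]]]'; python3 -m jog '[[[0,-30,-30,0],[0,-60,-60,0],[0,-100,-60,0],[0,-140,-60,0],[0,-160,-60,0]]]'; python3 -m jog '[[[0,0,0,0],[0,0,0,0],[0,0,0,0],[0,0,0,0],[0,0,0,0]]]'; python3 -c "
from wr import *
NOM.update(P1=(397.5,264.2),P2=(401.5,-273),P3=(632.5,230.1),P4=(471,90.6))
P,im=wcloud('w29')
im,d=arm.get_image('scene');cv2.imwrite('pics/s2.png',im);K,R,t=cam('scene');np.savez('s2.npz',im=im,d=d,K=K,R=R,t=t)
S,_=cloud('s2.npz')
H=dict(P1=84,P2=76,P3=68,P4=60)
for k in H:
  for n,C in (('w',P),('s',S-[3.5,1.5,0])):
    try: print(n);seat(C,k,H[k])
    except Exception as e: print(e)
S0,_=cloud('scene0.npz')
c=(492,-431)
for A in (S0,S):
  q=A.reshape(-1,3);q=q[(np.hypot(q[:,0]-c[0],q[:,1]-c[1])<75)&(q[:,2]>6)];print('drop',q.mean(0),len(q))
im,d=arm.get_image('top');cv2.imwrite('pics/t2.png',im);go(0,0,0)"
```

```text
clock: 34.67
position: [471.4, 90.2, 244.0]
ee_rot: [-0.173, 0.985, 0.002, -0.011]
contact_force: [0.4, 0.5, 0.3]
gripper_width: 60.1
clock: 35.3
position: [474.1, 90.3, 355.3]
ee_rot: [-0.173, 0.985, 0.002, -0.01]
contact_force: [-0.6, 0.5, 0.2]
gripper_width: 60.2
clock: 35.92
position: [530.1, -61.8, 412.9]
ee_rot: [-0.172, 0.985, 0.002, -0.011]
contact_force: [-0.5, 0.0, 0.1]
gripper_width: 59.6
clock: 36.55
position: [530.0, -61.3, 413.0]
ee_rot: [-0.173, 0.985, 0.002, -0.011]
contact_force: [0.8, 0.3, -0.2]
gripper_width: 59.9
w
lid on pot P1 [397.6 262.8  71.9]
[(0, 87.7), (45, 88.2), (180, 88.3), (225, 87.8), (270, 87.3), (315, 87.6)]
s
lid on pot P1 [397.2 265.   73. ]
[(0, 86.1), (45, 85.0), (90, 85.8), (135, 86.9), (180, 87.7), (225, 87.2), (270, 87.6), (315, 85.7)]
w
lid on pot P2 [ 401.7 -272.3   62.1]
[(0, 79.8), (45, 80.0), (90, 80.2), (135, 80.1), (270, 80.3), (315, 80.2)]
s
lid on pot P2 [ 401.1 -272.6   62.7]
[(0, 77.9), (45, 78.5), (90, 78.8), (135, 78.1), (180, 78.6), (225, 76.9), (270, 77.3), (315, 75.1)]
w
lid on pot P3 [627.1 217.2   6.1]
[]
s
lid on pot P3 [631.3 230.8  52.4]
[(0, 69.7), (45, 69.3), (90, 71.2), (135, 70.8), (180, 70.8), (225, 70.6), (270, 71.7), (315, 70.5)]
w
lid on pot P4 [470.6  90.7  43.1]
[(0, 64.2), (45, 64.3), (90, 64.3), (135, 64.0), (180, 64.2), (225, 64.1), (270, 64.1), (315, 64.0)]
s
lid on pot P4 [470.5  91.6  43.3]
[(0, 61.9), (45, 61.7), (90, 62.2), (135, 63.0), (225, 62.9), (270, 63.0), (315, 63.2)]
drop [ 504.6 -424.8   15.7] 463
drop [ 504.7 -424.9   15.8] 464
at [530.  -61.6 413. ] yaw tool x -160.15311777840017 tilt 1.2821972480273645 clk 36.7 w 60.220692266868284 F [0.2 0.3 0.5] -> shift [469.  234.4 424.8]
```

View pics/w29.png

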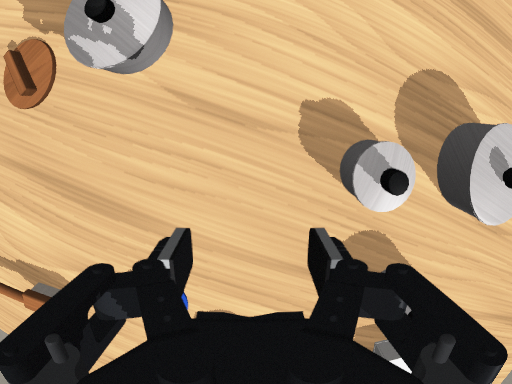

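View pics/s2.png

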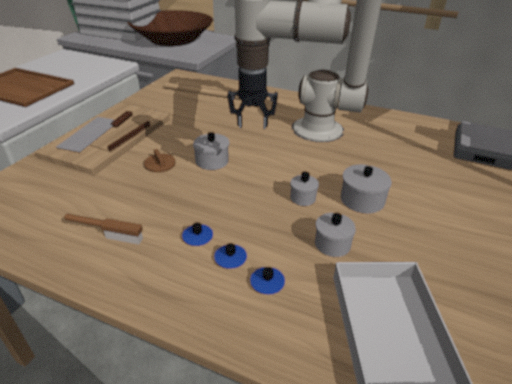

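All four pots are lidded and level: xlarge at (366,188), large at (211,151), medium at (334,234) and small at (304,189) in the scene view. The drop-lid at (159,161) and the blue lids haven't moved, and the arm is clear. I'm handing the job in.

```bash
python3 -c "
from bench import arm
print(arm.job_done())"
```

```text
the job is handed in; nothing more can be done
None
```

All four steel lids are on the pots they fit. I lowered each one until it touched at the expected seat height and only then released it. I handed the job in at about 37 s of the 122 s allowed.

- **Forces:** the highest reading in the printed states was about 13 N, well under the limits.
- **Lids seated:** after each release, the wrist depth showed the lid edge level to within about 0.5 mm. It stood about 3–4 mm above the measured rim, which fits a flange resting on it. A few stray depth points around the xlarge lid fell below its edge; a later view read 87.3–88.3 mm there.
- **Final look:** the last wrist picture didn't show the medium lid clearly enough to measure, so its wrist check is the one taken at release. In the scene camera it looked seated, at a height of about 70–71 mm.
- **Scene camera:** its depth was noisier, reading up to about 5 mm lower in places. Against the wrist camera it also had an offset of about 4 mm in x and 1.5 mm in y, which I corrected for.
- **Tool tilt:** the tool's tilt drifted to about 1.3° over the job, with no visible effect on the placements.
- **Things left alone:** the pots stayed upright and in place to within about 1 mm in the wrist readings, and the wooden drop-lid moved by no more than about 0.1 mm. The blue lids show no change in the pictures.

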